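# Pack the seventh jar lid into the round tin

## Task

Pack the washed jar lid from the drying rack into the round tin with the other six, so that all seven lie flat on its floor, knobs up, one in the middle and six round it; there is no room for it until the lid that has drifted along the wall is closed up against its neighbour. First lay the rack's lid flat on the bare counter, knob up, and let go of it, so that it can be taken again by its knob for packing; set it down, do not drop it, and leave the other things where they are.

Things in the scene. Friction and masses are not known exactly. Their poses are not given: they have to be found in the camera images.
- tin: round open metal tin, fixed, inside diameter 236 mm, wall 2.5 mm, floor 3 mm, rim 45 mm above the counter. Origin: centre of its underside; z up. In it lie six loose lids, knobs up: one in the middle, a row of four round the wall, and lid_e halfway along the rest of the wall, no room for a lid on either side of it. Seven lids fit with 8 mm of slack over the diameter.
- lid_rack: the seventh lid, on edge in the rack, knob pointing level along the rack's +x, top edge 90 mm above the counter, leaning a few degrees at most. A wooden jar lid: flat round disc, diameter 76 mm, 14 mm thick, on the middle of its top a cylindrical knob 26 mm in diameter and 24 mm tall; 50 to 100 g. Origin: centre of the flat underside; z axis through the knob.
- lid_mid: wooden jar lid: flat round disc, diameter 76 mm, 14 mm thick, on the middle of its top a cylindrical knob 26 mm in diameter and 24 mm tall; 70 g. Origin: centre of the flat underside; z axis through the knob. Lies near the middle of the tin.
- lid_a: wooden jar lid: flat round disc, diameter 76 mm, 14 mm thick, on the middle of its top a cylindrical knob 26 mm in diameter and 24 mm tall; 70 g. Origin: centre of the flat underside; z axis through the knob. Lies in the tin by the wall, in the row of four.
- lid_b: wooden jar lid: flat round disc, diameter 76 mm, 14 mm thick, on the middle of its top a cylindrical knob 26 mm in diameter and 24 mm tall; 70 g. Origin: centre of the flat underside; z axis through the knob. Lies in the tin by the wall, in the row of four.
- lid_c: wooden jar lid: flat round disc, diameter 76 mm, 14 mm thick, on the middle of its top a cylindrical knob 26 mm in diameter and 24 mm tall; 70 g. Origin: centre of the flat underside; z axis through the knob. Lies in the tin by the wall, in the row of four.
- lid_d: wooden jar lid: flat round disc, diameter 76 mm, 14 mm thick, on the middle of its top a cylindrical knob 26 mm in diameter and 24 mm tall; 70 g. Origin: centre of the flat underside; z axis through the knob. Lies in the tin by the wall, in the row of four.
- lid_e: wooden jar lid: flat round disc, diameter 76 mm, 14 mm thick, on the middle of its top a cylindrical knob 26 mm in diameter and 24 mm tall; 70 g. Origin: centre of the flat underside; z axis through the knob. Lies in the tin by the wall, apart from the row of four; slides easily.
- rack: wooden drying rack, fixed, 200 mm long (x), 85 mm wide (y), origin under its centre. Two rails along x carry things on edge between pairs of upright dowels: 24 mm apart along x, at y = -29 and +29 mm, 6 mm thick, 60 mm high, slots 18 mm wide; open between the two rows. The lid stands in the slot at x = -48 or +48 mm, the saucer in the other.
- saucer: white saucer on edge in the other slot of the rack, 116 mm in diameter, 11 mm thick, top edge about 132 mm above the counter. Origin: centre of its underside. Leave it alone.
- mug: white mug with a handle, 82 mm wide without it, 92 mm tall, on the counter beyond the tin and rack; origin under its centre. Leave it alone.
- coupe: stemmed dessert glass, 86 mm wide, 70 mm tall, on the counter beyond the tin and rack; origin under its centre. Leave it alone.
- teaspoon: metal spoon 150 mm long lying flat on the counter between the mug and the dessert glass; origin under its middle. Leave it alone.
Mind the look-alikes: they are no part of the job. Leave any green or turquoise look-alike of the lid_c alone.

How it is judged:
By the outcome, as a careful person would: the job done as asked, in the order asked, and still so for the second after the job is handed in, with the robot touching nothing.
It also fails if it takes over 67 s, if anything falls off the work surface, if the arm or the gripper's body presses on something with over 40 N, if the wrist force passes 120 N, or if a joint passes its speed limit or range.

## Robot

A 7-joint arm with a two-finger parallel gripper is mounted at the origin on the work surface. World frame = base frame: x ahead of the robot, y to its left, z up, the work surface at z = 0. Lengths are in m, angles in rad, forces in N, time in s.
With the tool pointing down it reaches from about 0.425 to 0.925 m from the base axis. Payload 6.8 kg.
Tool frame: the origin (TCP) lies between the finger pads; the fingertips stand finger_overhang ahead of it and the grasp point (between the pads) lies 6 mm ahead of it (finger_overhang is the distance from the TCP to the fingertips, in m); z points along the fingers, y is the line along which they close (so a half turn about z gives the same grasp; the last joint's range is limited). The gripper opens to 85 mm and grips with 20 to 120 N. Pads are 22 mm wide; open, the fingers measure 114 mm over their backs; the gripper's body (76 mm by 85 mm) begins 54 mm behind the grasp point. The pads swing forward as they close: fully open they stand 13 mm farther back than shut.
Start: joints at [-1.405, 0.477, 0.022, 1.555, -0.011, 1.109, -0.083], TCP at [0.183, 0.65, 0.256] pointing down, gripper open.
Joint ranges: [-2.96, 2.96], [-0.34, 2.1], [-1.41, 1.46], [0.24, 2.44], [-1.37, 4.51], [0.17, 1.92], [-2.96, 2.96]. Speed limits (rad/s): [2.39, 2.39, 3.14, 3.14, 3.14, 3.14, 3.14].

## Interface

Orientations are given as a unit quaternion [w, x, y, z].
In Python, from station import * gives the robot as it stands.
- The arm moves only by the tool drive_tool, never from a script. Its argument "increments" is a list of rows, each an object of numbers: "claw": the finger opening in m, from 0 to 0.0854; "dx", "dy", "dz": the shift along the tool's x, y, z in m; "wx", "wy", "wz": the turn, a rotation vector about the tool's x, y, z in degrees. A call has 1 to 20 rows; each row shifts and turns the commanded pose from where the row before left it, along the tool's axes as they then stand; what a row does not reach is not made up. A row lasts 1/8 s, in which the tool goes at most 62.5 mm and 10.7 degrees, less where a joint would pass 70% of its speed; a pose out of reach is approached as far as the arm can. A call with a gripper value outside its range is refused whole. The fingers move at their own pace and stop on an object; "newtons" is the grip in N (left out, the last holds). Time passes only in rows, so rows that do not move let the fingers close. It gives the time, the measured TCP pose, the force, the opening and the grip force at its end, in the units of the state.
- get_obs(): the state, without advancing time (a new reading comes with each control period).
- read_camera(name): name is "scene" or "top" or "wrist"; returns (picture, depth): 480x640x3 uint8, red, green, blue; 480x640 float32, m along the optical axis (not along the pixel's ray), 0 where there is no reading.
- calibration(name): a dict with "intrinsics" (3x3 intrinsics, pixels), "R" (3x3) and "t" (3): a world point X has camera coordinates R X + t; the wrist camera has in their place "mount" (4x4, takes a point from camera to tool coordinates, whose origin is the TCP and whose axes are the flange's). Camera axes: x right, y down, z forward; pixel columns grow to the right and rows downward; lengths in m; the calibration is good to about 2 mm. A picture is of the moment at which its call begins: read the wrist's pose just before it. calibration takes no time and is no camera call.
- hand_in(): hands the job in; it is judged then, once.
The state is a dict: "t": time; "q": joint angles; "joint_vel": joint speeds; "joint_torque": joint torques, N m; "eef_pos": TCP position; "tool_rot": TCP orientation; "contact_force": force on the tool from outside, world axes, zero at the start; "torque": the same for the moment, N m; "gripper_width": opening from 0.0 (shut) to 1.0 (fully open); "grasp_force": force on a finger pad.
Only numpy, scipy, OpenCV 4.12 (cv2) and the standard library are available. Lean on these libraries where they do the work, as an engineer would, in place of code of your own. Each camera call takes 0.05 s, during which the arm holds its last target. There are 200 camera calls.

## Working session

There is one attempt and no reset: what is moved stays moved. The work goes in short steps, Python scripts to look and compute and a tool call to move; the robot and the scene stay as the last step left them, time stands still between calls to the robot, and variables do not carry over. Pictures are saved under pics/ and viewed, at most 11 in all, crops included, and the job is handed in when it is done.

Besides the shell and the picture viewer there is one more tool, called after "Request:" in YAML: its name, and indented under it one key for each argument. drive_tool: Moves the arm, as the interface text tells. Its arguments: {"type":"object","properties":{"increments":{"type":"array","items":{"type":"object","properties":{"claw":{"type":"number"},"dx":{"type":"number"},"dy":{"type":"number"},"dz":{"type":"number"},"wx":{"type":"number"},"wy":{"type":"number"},"wz":{"type":"number"}}}},"newtons":{"type":"number"}},"required":["increments"]}

```bash
ls; mkdir -p pics; python3 - <<'E'
from station import *
import cv2,numpy as np
o=get_obs();print({k:np.round(v,3) for k,v in o.items()})
for n in("scene","top"):
    im,d=read_camera(n);cv2.imwrite(f"pics/{n}0.png",im[:,:,::-1]);np.save(f"pics/{n}0.npy",d)
    c=calibration(n);print(n,c)
print(calibration("wrist"))
try: print(finger_overhang)
except Exception as e: print(e)
E
```

```text
pics
{'t': np.float64(0.0), 'q': array([-1.405,  0.478,  0.022,  1.556, -0.011,  1.109, -0.083]), 'joint_vel': array([ 0.   ,  0.001, -0.001,  0.   ,  0.   ,  0.001,  0.001]), 'joint_torque': array([-0.0000e+00, -5.9646e+01,  1.6080e+00, -2.8118e+01,  1.3000e-02,
        1.0000e-02, -0.0000e+00]), 'eef_pos': array([0.182, 0.649, 0.255]), 'tool_rot': array([-0.   ,  0.136,  0.991, -0.001]), 'contact_force': array([ 0.488, -0.117, -0.583]), 'torque': array([ 0.014, -0.017, -0.012]), 'grasp_force': np.float64(0.0), 'gripper_width': np.float64(0.997)}
scene {'intrinsics': array([[511.91317388,   0.        , 317.62436117],
       [  0.        , 511.91317388, 240.42219571],
       [  0.        ,   0.        ,   1.        ]]), 'R': array([[ 0.31770354,  0.94810533,  0.01267818],
       [ 0.81425411, -0.26595085, -0.51600425],
       [-0.48585461,  0.17425963, -0.85649219]]), 't': array([-0.22338188, -0.35523618,  1.46563644])}
top {'intrinsics': array([[563.64296485,   0.        , 315.92004967],
       [  0.        , 563.64296485, 224.7989783 ],
       [  0.        ,   0.        ,   1.        ]]), 'R': array([[ 0.01183217, -0.99992118, -0.00419925],
       [-0.98687372, -0.01100114, -0.16111871],
       [ 0.16105982,  0.00605051, -0.9869261 ]]), 't': array([0.04818071, 0.5210165 , 1.36801867])}
{'intrinsics': array([[348.69801028,   0.        , 318.56795869],
       [  0.        , 348.69801028, 237.31923497],
       [  0.        ,   0.        ,   1.        ]]), 'mount': array([[ 4.64154766e-04, -9.46944515e-01, -3.21396749e-01,
         8.23842928e-02],
       [ 9.99999885e-01,  4.00068283e-04,  2.65442158e-04,
         5.55407377e-04],
       [-1.22778350e-04, -3.21396836e-01,  9.46944591e-01,
        -1.16664521e-01],
       [ 0.00000000e+00,  0.00000000e+00,  0.00000000e+00,
         1.00000000e+00]])}
0.025
```

View pics/scene0.png

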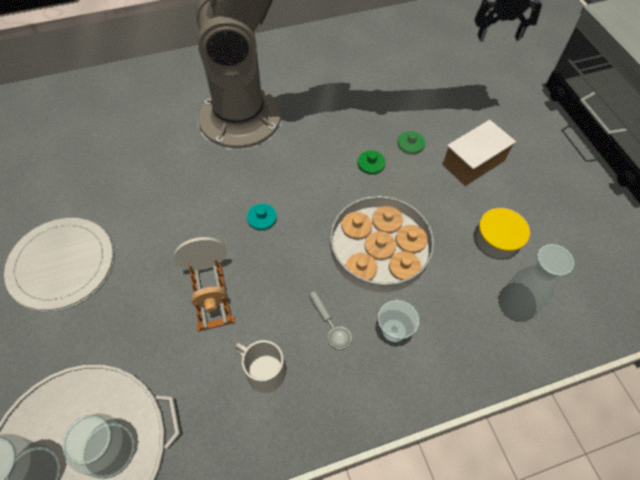

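View pics/top0.png

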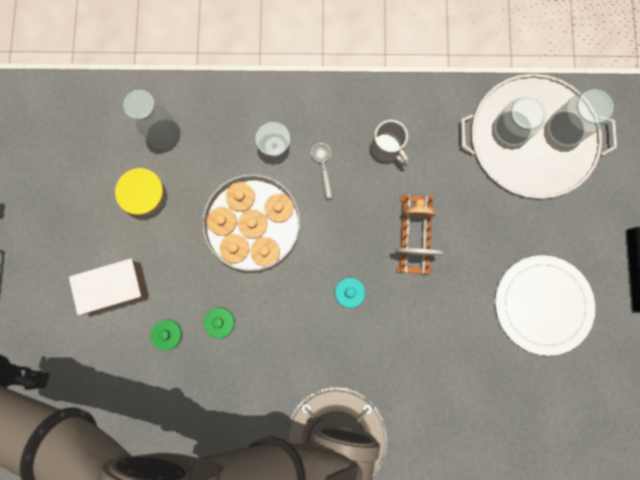

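Candidates for the rack lid are listed here with their top-view pixels. The orange disc on edge in the rack is at (418,208). The turquoise lid is at (350,292), and the two green lids are at (219,323) and (166,335). The six orange lids lie in the tin around (250,222), and the yellow pot is at (139,191). By the description it is the one in the rack, so I'll check that in a close crop.

```bash
cat > h.py <<'E'
from station import *
import cv2,numpy as np
from scipy.spatial.transform import Rotation as Ro
def cal(n,o=None):
    c=calibration(n);K=c["intrinsics"]
    if n!="wrist": return K,c["R"].T,-c["R"].T@c["t"]
    w=o["tool_rot"];R=Ro.from_quat([w[1],w[2],w[3],w[0]]).as_matrix();M=c["mount"]
    return K,R@M[:3,:3],R@M[:3,3]+o["eef_pos"]
def plane(uv,z,K,R,p):
    uv=np.atleast_2d(uv).astype(float);r=np.c_[uv,np.ones(len(uv))]@np.linalg.inv(K).T@R.T
    return p+r*((z-p[2])/r[:,2])[:,None]
def cloud(d,K,R,p):
    v,u=np.mgrid[:480,:640];r=np.stack([u,v,np.ones_like(u)],-1)@np.linalg.inv(K).T
    return (r*d[...,None])@R.T+p
def proj(X,K,R,p):
    c=(np.atleast_2d(X)-p)@R;q=c@K.T;return q[:,:2]/q[:,2:]
E
python3 - <<'E'
from h import *
a=cv2.imread("pics/scene0.png");b=cv2.imread("pics/top0.png")
c=np.hstack([cv2.resize(a[225:340,160:260],(400,460),interpolation=3),cv2.resize(b[185:285,375:460],(391,460),interpolation=3)])
cv2.imwrite("pics/crop.png",c)
for n,im in(("scene",a),("top",b)):
    C=cal(n);P=cloud(np.load(f"pics/{n}0.npy"),*C)
    hsv=cv2.cvtColor(im,cv2.COLOR_BGR2HSV)
    roi=(slice(225,340),slice(160,260)) if n=="scene" else (slice(185,285),slice(375,460))
    Q=P[roi].reshape(-1,3);h=hsv[roi].reshape(-1,3)
    m=(Q[:,2]>.066)&(Q[:,2]<.11)&(h[:,1]>70)&(h[:,0]<25)
    print(n,m.sum(),Q[m].mean(0),np.percentile(Q[m],[5,50,95],axis=0).round(3).tolist())
    s=(Q[:,2]>.09)&(h[:,1]<60);print('saucer',s.sum(),Q[s].mean(0), np.percentile(Q[s],[5,95],axis=0).round(3).tolist())
    m=(h[:,1]>70)&(h[:,0]<25)&(Q[:,2]>.004)
    print('rack',np.percentile(Q[m],[1,99],axis=0).round(3).tolist())
K,R,p=cal("top")
g=cv2.cvtColor(b,cv2.COLOR_BGR2HSV)
m=((g[...,1]>70)&(g[...,0]<25)).astype(np.uint8);m[:,310:]=0;m[:170]=0;m[280:]=0;m[:,:195]=0
n_,l,s,c=cv2.connectedComponentsWithStats(m);print(s[1:,4],plane(c[1:],.017,K,R,p).round(3).tolist())
E
```

```text
scene 275 [ 0.55673927 -0.20137931  0.07924071] [[0.549, -0.23, 0.068], [0.558, -0.201, 0.08], [0.562, -0.173, 0.088]]
saucer 571 [ 0.49816661 -0.19163134  0.17764108] [[0.449, -0.239, 0.093], [1.072, -0.138, 1.075]]
rack [[0.463, -0.242, 0.005], [0.607, -0.162, 0.09]]
top 193 [ 0.55368551 -0.19927672  0.08077965] [[0.547, -0.229, 0.067], [0.553, -0.199, 0.083], [0.562, -0.17, 0.09]]
saucer 218 [ 0.43426788 -0.16927145  0.23763383] [[0.293, -0.239, 0.095], [0.454, 0.046, 1.434]]
rack [[0.406, -0.237, 0.005], [0.604, -0.155, 0.09]]
[4008] [[0.524, 0.228, 0.017]]
```

View pics/crop.png

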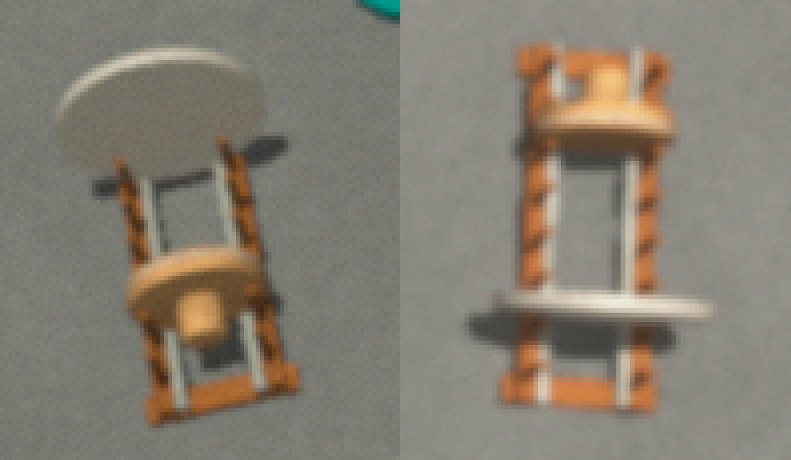

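The crop shows the tan lid on edge in the rack, its knob pointing to +x (away from the robot), with the saucer in the slot nearer the robot. I'll grip its rim across the diameter with the tool tilted about 45°, outside the dowels, so one turn lays it flat. First I need positions for the surroundings.

```bash
python3 - <<'E'
from h import *
C=cal("top")
for k,uv,z in(("mug",(391,140),.08),("handle",(404,160),.05),("coupe",(273,140),.06),("spoon",(322,152),.01),("spoonend",(329,196),.01),("turq",(350,292),.02),("g1",(219,323),.02),("tinTL",(204,223),.045),("tinR",(299,223),.045),("tinT",(252,176),.045),("tinB",(252,271),.045)):
    print(k,plane(uv,z,*C)[0].round(3))
b=cv2.imread("pics/top0.png");P=cloud(np.load("pics/top0.npy"),*C);hsv=cv2.cvtColor(b,cv2.COLOR_BGR2HSV)
Q=P.reshape(-1,3);h=hsv.reshape(-1,3)
o=(h[:,0]<25)&(h[:,1]>60)
m=(Q[:,2]>.08)&(Q[:,2]<.095)&o&(abs(Q[:,1]+.2)<.06)&(Q[:,0]>.5);print("lid yaw slope dx/dy",np.polyfit(Q[m,1],Q[m,0],1),m.sum())
# rack rails: high-saturation orange strips
r=(h[:,0]<14)&(h[:,1]>150)&(abs(Q[:,1]+.2)<.07)&(Q[:,0]>.38)&(Q[:,0]<.63);R=Q[r]
print(r.sum())
for s in(R[:,1]<-.2,R[:,1]>-.2): 
    A=R[s];print(np.polyfit(A[:,0],A[:,1],1),A.mean(0), np.percentile(A[:,2],[10,50,90]))
k=(Q[:,2]>.035)&(Q[:,2]<.069)&o&(h[:,1]<150)&(abs(Q[:,1]+.2)<.02)&(Q[:,0]>.565)&(Q[:,0]<.6);print("knob",k.sum(),Q[k].mean(0),np.percentile(Q[k],[5,95],axis=0))
E
```

```text
mug [ 0.731 -0.131  0.08 ]
handle [ 0.688 -0.167  0.05 ]
coupe [0.734 0.165 0.06 ]
spoon [0.719 0.041 0.01 ]
spoonend [0.601 0.021 0.01 ]
turq [ 0.355 -0.033  0.02 ]
g1 [0.275 0.291 0.02 ]
tinTL [0.521 0.334 0.045]
tinR [0.524 0.096 0.045]
tinT [0.644 0.218 0.045]
tinB [0.403 0.21  0.045]
lid yaw slope dx/dy [0.05673813 0.56514885] 117
389
[-0.03891577 -0.20462776] [ 0.49441585 -0.22386834  0.02319241] [0.00795895 0.01975376 0.0512308 ]
[-0.00988098 -0.16695383] [ 0.49832486 -0.17187777  0.01946569] [0.00751262 0.01787505 0.03060324]
knob 72 [ 0.57499603 -0.20116807  0.06064863] [[ 0.56723973 -0.21413056  0.05311763]
 [ 0.58235154 -0.19015729  0.06731205]]
```

Request:
drive_tool:
  increments:
    - {"dz":-0.03,"claw":0.085,"wz":-5}
    - {"dx":-0.02,"dy":-0.055,"wz":-5}
    - {"dx":-0.02,"dy":-0.055,"wz":-5}
    - {"dx":-0.02,"dy":-0.055}
    - {"dx":-0.02,"dy":-0.055}
    - {"dx":-0.02,"dy":-0.055}
    - {"dx":-0.02,"dy":-0.055}
    - {"dx":-0.02,"dy":-0.055}
    - {"dx":-0.02,"dy":-0.055}

```text
schema error: expected keys claw, dx, dy, dz, wx, wy, wz
```

Request:
drive_tool:
  increments:
    - {"claw":0.085,"dx":0,"dy":0,"dz":-0.03,"wx":0,"wy":0,"wz":-6.5}
    - {"claw":0.085,"dx":-0.03,"dy":0,"dz":-0.03,"wx":0,"wy":0,"wz":-6.5}
    - {"claw":0.085,"dx":-0.026,"dy":-0.053,"dz":0,"wx":0,"wy":0,"wz":0}
    - {"claw":0.085,"dx":-0.026,"dy":-0.053,"dz":0,"wx":0,"wy":0,"wz":0}
    - {"claw":0.085,"dx":-0.026,"dy":-0.053,"dz":0,"wx":0,"wy":0,"wz":0}
    - {"claw":0.085,"dx":-0.026,"dy":-0.053,"dz":0,"wx":0,"wy":0,"wz":0}
    - {"claw":0.085,"dx":-0.026,"dy":-0.053,"dz":0,"wx":0,"wy":0,"wz":0}
    - {"claw":0.085,"dx":-0.026,"dy":-0.053,"dz":0,"wx":0,"wy":0,"wz":0}
    - {"claw":0.085,"dx":-0.026,"dy":-0.053,"dz":0,"wx":0,"wy":0,"wz":0}
    - {"claw":0.085,"dx":-0.026,"dy":-0.053,"dz":0,"wx":0,"wy":0,"wz":0}
    - {"claw":0.085,"dx":-0.026,"dy":-0.053,"dz":0,"wx":0,"wy":0,"wz":0}
    - {"claw":0.085,"dx":-0.026,"dy":-0.053,"dz":0,"wx":0,"wy":0,"wz":0}
    - {"claw":0.085,"dx":-0.026,"dy":-0.053,"dz":0,"wx":0,"wy":0,"wz":0}
    - {"claw":0.085,"dx":-0.026,"dy":-0.053,"dz":0,"wx":0,"wy":0,"wz":0}

```text
t: 1.85
eef_pos: [0.4942, -0.0066, 0.3163]
tool_rot: [0.0, 0.023, 1.0, 0.0]
contact_force: [1.4, 1.0, -0.8]
gripper_width: 0.999
grasp_force: 0.0
```

Request:
drive_tool:
  increments:
    - {"claw":0.085,"dx":-0.025,"dy":-0.05,"dz":0,"wx":0,"wy":0,"wz":0}
    - {"claw":0.085,"dx":-0.025,"dy":-0.05,"dz":0,"wx":0,"wy":0,"wz":0}
    - {"claw":0.085,"dx":-0.025,"dy":-0.05,"dz":0,"wx":0,"wy":0,"wz":0}
    - {"claw":0.085,"dx":-0.025,"dy":-0.04,"dz":0,"wx":0,"wy":10,"wz":0}
    - {"claw":0.085,"dx":0,"dy":0,"dz":0,"wx":0,"wy":10,"wz":0}
    - {"claw":0.085,"dx":0,"dy":0,"dz":0,"wx":0,"wy":10,"wz":0}
    - {"claw":0.085,"dx":0,"dy":0,"dz":0,"wx":0,"wy":10,"wz":0}
    - {"claw":0.085,"dx":0,"dy":0,"dz":0,"wx":0,"wy":10,"wz":0}
    - {"claw":0.085,"dx":0,"dy":0,"dz":0,"wx":0,"wy":0,"wz":0}
    - {"claw":0.085,"dx":0,"dy":0,"dz":0,"wx":0,"wy":0,"wz":0}

```text
t: 3.1
eef_pos: [0.583, -0.1909, 0.3108]
tool_rot: [-0.345, 0.015, 0.939, 0.002]
contact_force: [0.5, -0.1, 0.2]
gripper_width: 0.992
grasp_force: 0.0
```

```bash
cat > w.py <<'E'
import sys
from h import *
def shot(name):
    o=get_obs();im,d=read_camera("wrist");C=cal("wrist",o)
    cv2.imwrite(f"pics/{name}.png",im[:,:,::-1]);np.savez(f"pics/{name}",d=d,K=C[0],R=C[1],p=C[2])
    print("t",o["t"],"tcp",o["eef_pos"].round(4));print("tool axes cols x,y,z:");w=o["tool_rot"];print(Ro.from_quat([w[1],w[2],w[3],w[0]]).as_matrix().round(3),"q",o["q"].round(2))
    return im[:,:,::-1].copy(),d,C,o
if __name__=="__main__": shot(sys.argv[1])
E
python3 w.py w1
```

```text
t 3.1 tcp [ 0.583  -0.1909  0.3108]
tool axes cols x,y,z:
[[-0.762  0.03  -0.647]
 [ 0.027  1.     0.015]
 [ 0.647 -0.006 -0.762]] q [-0.23  0.83  0.79  1.23 -0.23  1.92  2.09]
```

View pics/w1.png

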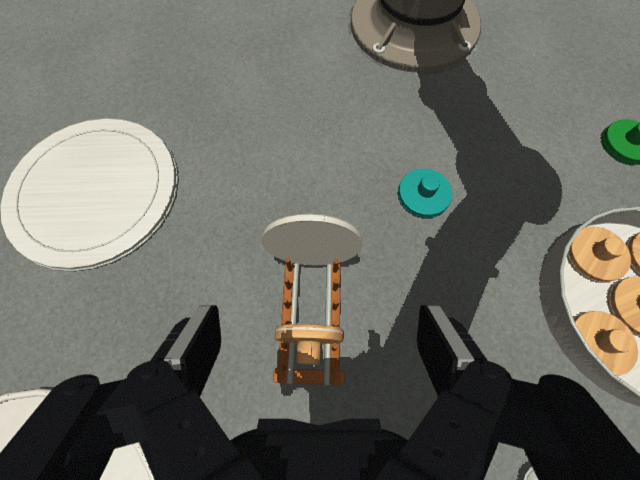

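The wrist view shows the rack lid with its disc at (309,333) and knob at (308,352), between the open fingertips at (213,310) and (425,310). The saucer is at (311,240). The tilt reached 40°. Next I'll measure the lid from this view.

```bash
python3 - <<'E'
from h import *
z=np.load("pics/w1.npz");b=cv2.imread("pics/w1.png");P=cloud(z["d"],z["K"],z["R"],z["p"]);h=cv2.cvtColor(b,cv2.COLOR_BGR2HSV)
w=np.s_[310:395,260:360];Q=P[w].reshape(-1,3);H=h[w].reshape(-1,3)
o=(H[:,0]<25)&(H[:,1]>60)
m=o&(Q[:,2]>.066)&(Q[:,2]<.1);A=Q[m];print("disc",m.sum(),np.percentile(A,[2,50,98],axis=0).round(4).tolist())
t=A[A[:,2]>np.percentile(A[:,2],90)];print("top",t.mean(0).round(4));print("slope",np.polyfit(A[:,1],A[:,0],1))
d=A[A[:,2]<.08];print("low extents y",d[:,1].min(),d[:,1].max())
k=o&(Q[:,0]>.57)&(abs(Q[:,1]+.2)<.017)&(Q[:,2]>.035)&(Q[:,2]<.07);A=Q[k];print("knob",k.sum(),np.percentile(A,[3,50,97],axis=0).round(4).tolist(),A.mean(0))
s=(H[:,0]<25)&(H[:,1]>150)&(Q[:,2]>.005)&(abs(Q[:,1]+.2)<.05);A=Q[s];print("rack",np.percentile(A,[2,98],axis=0).round(4).tolist())
# finger tips in tool frame via depth
P=P.reshape(480,640,3);o=get_obs();wq=o["tool_rot"];R=Ro.from_quat([wq[1],wq[2],wq[3],wq[0]]).as_matrix()
F=(P[300:400,150:490].reshape(-1,3)-o["eef_pos"])@R;F=F[(z["d"][300:400,150:490].ravel()>0)&(F[:,2]<.06)&(abs(F[:,1])<.08)&(abs(F[:,0])<.05)]
print("finger tool-frame",np.percentile(F,[1,50,99],axis=0).round(4).tolist())
E
```

```text
disc 838 [[0.5467, -0.2343, 0.0671], [0.5559, -0.2016, 0.0837], [0.5621, -0.1698, 0.0892]]
top [ 0.5545 -0.2023  0.0889]
slope [0.05659978 0.56671633]
low extents y -0.2368043270718723 -0.16782830416834627
knob 348 [[0.5703, -0.215, 0.051], [0.5775, -0.2028, 0.0615], [0.5845, -0.1914, 0.0645]] [ 0.57757528 -0.20282105  0.06037227]
rack [[0.523, -0.2432, 0.0065], [0.6048, -0.1652, 0.0597]]
finger tool-frame [[-0.0114, -0.0545, -0.0475], [0.0086, 0.0321, -0.0171], [0.0158, 0.0558, 0.0107]]
```

Request:
drive_tool:
  increments:
    - {"claw":0.085,"dx":-0.039,"dy":-0.002,"dz":0.03,"wx":0,"wy":0,"wz":1.5}
    - {"claw":0.085,"dx":-0.039,"dy":-0.002,"dz":0.03,"wx":0,"wy":0,"wz":0}
    - {"claw":0.085,"dx":-0.039,"dy":-0.002,"dz":0.03,"wx":0,"wy":0,"wz":0}
    - {"claw":0.085,"dx":-0.038,"dy":-0.003,"dz":0.03,"wx":0,"wy":3,"wz":0}
    - {"claw":0.085,"dx":0,"dy":0,"dz":0,"wx":0,"wy":4,"wz":0}
    - {"claw":0.085,"dx":0,"dy":0,"dz":0,"wx":0,"wy":0,"wz":0}

```text
t: 3.9
eef_pos: [0.6231, -0.2052, 0.1179]
tool_rot: [-0.401, 0.027, 0.916, 0.001]
contact_force: [-0.6, 0.3, -0.2]
gripper_width: 0.993
grasp_force: 0.0
```

```bash
cat > lid.py <<'E'
from w import *
b,d,C,o=shot("w2");P=cloud(d,*C);h=cv2.cvtColor(b,cv2.COLOR_BGR2HSV)
Q=P.reshape(-1,3);H=h.reshape(-1,3)
k=(H[:,0]<25)&(H[:,1]>60)&(abs(Q[:,1]+.2)<.05)&(Q[:,0]>.53)&(Q[:,0]<.6)
A=Q[k&(Q[:,2]>.069)&(Q[:,2]<.1)];print(len(A),np.percentile(A,[2,50,98],axis=0).round(4).tolist(),"slope",np.polyfit(A[:,1],A[:,0],1)[0]);t=A[A[:,2]>np.percentile(A[:,2],90)];print("top",t.mean(0).round(4))
A=Q[k&(Q[:,0]>.57)&(abs(Q[:,1]+.2)<.017)&(Q[:,2]>.042)&(Q[:,2]<.068)];print("knob",len(A),np.percentile(A,[3,50,97],axis=0).round(4).tolist())
E
python3 lid.py
```

```text
t 3.9 tcp [ 0.6231 -0.2052  0.1179]
tool axes cols x,y,z:
[[-0.676  0.051 -0.735]
 [ 0.049  0.999  0.024]
 [ 0.735 -0.02  -0.678]] q [-0.14  1.14  0.71  1.12 -0.32  1.84  2.04]
2977 [[0.5475, -0.2324, 0.0696], [0.5591, -0.2021, 0.0818], [0.5624, -0.1722, 0.0889]] slope 0.055540426365993406
top [ 0.5553 -0.2019  0.0886]
knob 1288 [[0.5707, -0.215, 0.0454], [0.5804, -0.2033, 0.0604], [0.5852, -0.192, 0.064]]
```

Request:
drive_tool:
  increments:
    - {"claw":0.085,"dx":-0.005,"dy":0.001,"dz":0.025,"wx":0,"wy":0,"wz":0}
    - {"claw":0.085,"dx":-0.005,"dy":0,"dz":0.025,"wx":0,"wy":0,"wz":0}
    - {"claw":0.085,"dx":0,"dy":0,"dz":0.02,"wx":0,"wy":0,"wz":0}
    - {"claw":0.085,"dx":0,"dy":0,"dz":0.0145,"wx":0,"wy":0,"wz":0}
    - {"claw":0.085,"dx":0,"dy":0,"dz":0,"wx":0,"wy":0,"wz":0}

```text
t: 4.58
eef_pos: [0.5676, -0.2024, 0.0547]
tool_rot: [-0.401, 0.027, 0.916, 0.001]
contact_force: [-0.1, 0.1, 0.0]
gripper_width: 0.995
grasp_force: 0.0
```

```bash
python3 w.py w3
```

```text
t 4.575 tcp [ 0.5676 -0.2024  0.0547]
tool axes cols x,y,z:
[[-0.677  0.05  -0.734]
 [ 0.05   0.999  0.023]
 [ 0.734 -0.021 -0.679]] q [-0.18  1.14  0.7   1.31 -0.33  1.67  2.06]
```

View pics/w3.png

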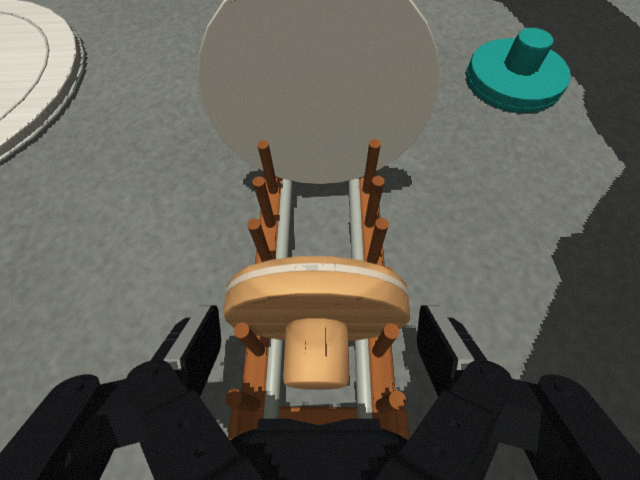

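The lid's disc spans columns 224–410, and the fingertips sit at 215 and 423, so it is centred. Closing now.

Request:
drive_tool:
  increments:
    - {"claw":0.07,"dx":0,"dy":0,"dz":0,"wx":0,"wy":0,"wz":0}
    - {"claw":0.07,"dx":0,"dy":0,"dz":0,"wx":0,"wy":0,"wz":0}
    - {"claw":0.07,"dx":0,"dy":0,"dz":0,"wx":0,"wy":0,"wz":0}
    - {"claw":0.07,"dx":0,"dy":0,"dz":0,"wx":0,"wy":0,"wz":0}
  newtons: 40

```text
t: 5.12
eef_pos: [0.5689, -0.2032, 0.0555]
tool_rot: [-0.401, 0.027, 0.916, -0.001]
contact_force: [1.1, -0.9, 6.4]
gripper_width: 0.867
grasp_force: 45.4
```

Request:
drive_tool:
  increments:
    - {"claw":0.07,"dx":0.0075,"dy":0,"dz":-0.007,"wx":0,"wy":0,"wz":0}
    - {"claw":0.07,"dx":0.015,"dy":0,"dz":-0.014,"wx":0,"wy":0,"wz":0}
    - {"claw":0.07,"dx":0.03,"dy":0,"dz":-0.028,"wx":0,"wy":0,"wz":0}
    - {"claw":0.07,"dx":0.03,"dy":0,"dz":-0.028,"wx":0,"wy":0,"wz":0}
    - {"claw":0.07,"dx":0,"dy":0,"dz":0,"wx":0,"wy":0,"wz":0}

```text
t: 5.75
eef_pos: [0.5702, -0.2011, 0.1714]
tool_rot: [-0.398, 0.027, 0.917, -0.001]
contact_force: [-0.1, -0.3, -1.5]
gripper_width: 0.864
grasp_force: 46.7
```

```bash
python3 w.py w4; python3 - <<'E'
import cv2,numpy as np
b=cv2.imread("pics/w4.png")[200:420,120:520]
from station import *
s=read_camera("scene")[0][200:340,140:300,::-1]
cv2.imwrite("pics/c4.png",np.vstack([cv2.resize(b,(500,275)),cv2.resize(s,(500,315) if 0 else (360,315)) if 0 else cv2.copyMakeBorder(cv2.resize(s,(360,315)),0,0,0,140,0)]))
E
```

```text
t 5.75 tcp [ 0.5702 -0.2011  0.1714]
tool axes cols x,y,z:
[[-0.681  0.05  -0.73 ]
 [ 0.051  0.998  0.02 ]
 [ 0.73  -0.023 -0.683]] q [-0.2   1.01  0.75  1.3  -0.27  1.8   2.08]
```

View pics/c4.png

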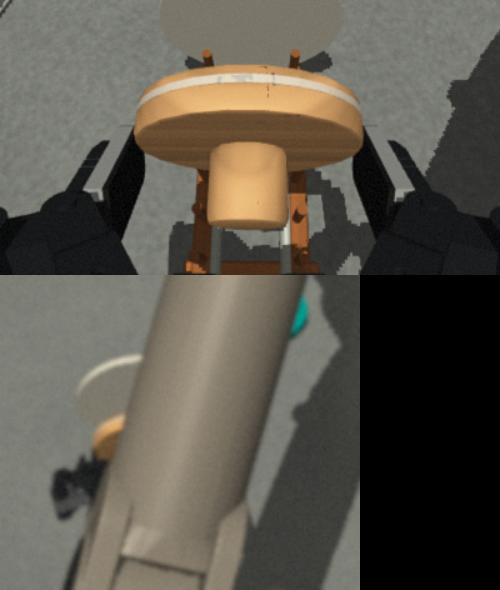

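The crops show the lid held by its rim between both pads, clear of the rack, knob towards the camera's lower side. I'll measure its pose in the tool frame.

```bash
cat > held.py <<'E'
from h import *
z=np.load("pics/w4.npz");b=cv2.imread("pics/w4.png");M=calibration("wrist")["mount"]
P=cloud(z["d"],z["K"],M[:3,:3],M[:3,3])   # tool frame
h=cv2.cvtColor(b,cv2.COLOR_BGR2HSV)
F=np.vstack([P[306:320,250:280].reshape(-1,3),P[306:320,354:384].reshape(-1,3)])
c=F.mean(0);n=np.linalg.svd(F-c)[2][2];n*=-np.sign(n[0])
print("n (tool)",n.round(3),"rms",np.std((F-c)@n),"angle of knob axis from -z toward -x deg",np.degrees(np.arctan2(-n[0],-n[2])))
o=(h[...,0]<25)&(h[...,1]>50);o[:, :220]=0;o[:,420:]=0;Q=P[o]
s=(Q-c)@n;print("heights vs face",np.percentile(Q[:,2],[1,99]))
Q=Q[(s<.003)&(s>-.018)&(abs(Q[:,2])<.08)]
t=np.cross(n,[0,1,0]);t/=np.linalg.norm(t);y=np.cross(t,n)
a=(Q-c)@t;print("t",t.round(3),"t range",np.percentile(a,[.5,99.5]).round(4),"y range",np.percentile(Q[:,1],[.5,99.5]).round(4), "s",np.percentile((Q-c)@n,[1,99]).round(4))
tm=max(abs(np.percentile(a,.5)),abs(np.percentile(a,99.5)));sg=1 if np.percentile(a,99.5)>-np.percentile(a,.5) else -1
ctr=c+t*sg*(tm-.038);ctr[1]=np.mean(np.percentile(Q[:,1],[.5,99.5]))
print("face centre tool",ctr.round(4),"underside centre",(ctr-.014*n).round(4))
E
python3 held.py
```

```text
n (tool) [-0.82  -0.004 -0.572] rms 0.0013494890253097768 angle of knob axis from -z toward -x deg 55.12818308518923
heights vs face [-0.01575942  0.47300422]
t [ 0.572  0.    -0.82 ] t range [-0.0153  0.0265] y range [-0.0355  0.0363] s [-0.0176  0.0029]
face centre tool [0.0034 0.0004 0.0118] underside centre [0.0149 0.0005 0.0198]
```

```bash
python3 - <<'E'
from h import *
z=np.load("pics/w4.npz");b=cv2.imread("pics/w4.png");M=calibration("wrist")["mount"]
P=cloud(z["d"],z["K"],M[:3,:3],M[:3,3]);h=cv2.cvtColor(b,cv2.COLOR_BGR2HSV)
# column profiles (tool x,z) at u=270 and u=365 and knob u=318
for u in(262,372,318):
    q=[(v,*(1000*np.median(P[v-1:v+2,u-3:u+4].reshape(-1,3),0)).round(1)) for v in range(252,384,6)]
    print(u,[(int(a),float(x),float(zz)) for a,x,y,zz in q if zz<60])
E
```

```text
262 [(264, 33.5, -3.8), (270, 31.9, -6.0), (276, 30.3, -7.4), (282, 28.9, -9.2), (288, 27.3, -10.7), (294, 25.0, -10.7), (300, 20.7, -7.1), (306, 15.6, -2.2), (312, 9.6, 3.5), (318, 3.1, 9.5), (324, -4.3, 16.6), (330, -12.3, 23.9)]
372 [(264, 33.7, -4.8), (270, 32.3, -6.7), (276, 30.6, -7.9), (282, 29.2, -9.6), (288, 27.7, -11.6), (294, 25.9, -11.8), (300, 21.6, -8.7), (306, 16.7, -4.2), (312, 10.9, 1.3), (318, 4.6, 7.3), (324, -2.3, 13.6), (330, -10.2, 20.8)]
318 [(252, 38.3, -5.6), (258, 37.2, -7.9), (264, 35.9, -10.0), (270, 34.1, -11.0), (276, 32.8, -12.6), (282, 31.3, -14.1), (288, 29.7, -15.2), (294, 25.9, -12.3), (300, 21.3, -8.1), (306, 16.1, -3.0), (312, 10.2, 2.2), (318, 9.6, -0.7), (324, 8.0, -2.5), (330, 6.5, -4.3), (336, 4.9, -5.7), (342, 3.4, -7.3), (348, 2.1, -8.9), (354, 0.7, -10.6), (360, -0.9, -12.3), (366, -2.3, -13.6), (372, -4.2, -14.7), (378, -6.9, -14.1)]
```

Refitting over longer face profiles puts the knob axis level, 43° from −tool z, with the underside centre at tool (10, 0, 21) mm. I'll swing over to bare counter and turn it knob up.

Request:
drive_tool:
  increments:
    - {"claw":0.07,"dx":0.012,"dy":0.047,"dz":-0.011,"wx":0,"wy":0,"wz":0}
    - {"claw":0.07,"dx":0.012,"dy":0.047,"dz":-0.011,"wx":0,"wy":-5,"wz":0}
    - {"claw":0.07,"dx":0.012,"dy":0.047,"dz":-0.011,"wx":0,"wy":-10,"wz":0}
    - {"claw":0.07,"dx":0,"dy":0,"dz":0,"wx":0,"wy":-10,"wz":0}
    - {"claw":0.07,"dx":0,"dy":0,"dz":0,"wx":0,"wy":-10,"wz":0}
    - {"claw":0.07,"dx":0,"dy":0,"dz":0,"wx":0,"wy":-10,"wz":0}
    - {"claw":0.07,"dx":-0.015,"dy":0,"dz":0,"wx":0,"wy":-10,"wz":0}
    - {"claw":0.07,"dx":-0.025,"dy":0,"dz":0,"wx":0,"wy":-10,"wz":0}
    - {"claw":0.07,"dx":-0.025,"dy":0,"dz":0.01,"wx":0,"wy":-10,"wz":0}
    - {"claw":0.07,"dx":-0.02,"dy":0,"dz":0.02,"wx":0,"wy":-10,"wz":0}
    - {"claw":0.07,"dx":0,"dy":0,"dz":0,"wx":0,"wy":-5,"wz":0}
    - {"claw":0.07,"dx":0,"dy":0,"dz":0,"wx":0,"wy":0,"wz":0}
    - {"claw":0.07,"dx":0,"dy":0,"dz":0,"wx":0,"wy":0,"wz":0}

```text
t: 7.48
eef_pos: [0.6564, -0.0502, 0.2114]
tool_rot: [0.309, 0.012, 0.951, 0.001]
contact_force: [0.6, 0.0, -0.6]
gripper_width: 0.863
grasp_force: 46.8
```

```bash
python3 w.py w5;python3 - <<'E'
from h import *
z=np.load("pics/w5.npz");M=calibration("wrist")["mount"]
P=cloud(z["d"],z["K"],M[:3,:3],M[:3,3])
for u in(262,372,318):
    q=[(v,*(1000*np.median(P[v-1:v+2,u-3:u+4].reshape(-1,3),0)).round(1)) for v in range(252,384,9)]
    print(u,[(int(a),float(x),float(zz)) for a,x,y,zz in q if zz<60])
E
```

```text
t 7.475 tcp [ 0.6564 -0.0502  0.2114]
tool axes cols x,y,z:
[[-0.808  0.023  0.588]
 [ 0.024  1.    -0.005]
 [-0.588  0.01  -0.809]] q [-0.54  0.34  0.62  2.14 -1.15  0.2   2.61]
262 [(261, 35.3, -2.3), (270, 33.1, -5.3), (279, 30.8, -7.6), (288, 28.6, -9.9), (297, 24.2, -7.9), (306, 16.3, -0.7), (315, 7.4, 7.8), (324, -3.3, 17.9)]
372 [(261, 35.6, -3.1), (270, 33.7, -6.4), (279, 31.0, -8.0), (288, 28.9, -10.5), (297, 25.1, -9.7), (306, 17.3, -2.4), (315, 8.7, 5.6), (324, -1.4, 14.9), (333, -13.7, 26.3)]
318 [(252, 39.9, -5.4), (261, 38.0, -8.6), (270, 35.5, -10.6), (279, 33.4, -12.8), (288, 30.8, -14.1), (297, 24.8, -9.2), (306, 17.0, -1.7), (315, 11.5, 1.1), (324, 9.5, -1.8), (333, 7.2, -4.6), (342, 4.9, -6.9), (351, 2.3, -8.8), (360, 0.5, -11.2), (369, -1.8, -13.5), (378, -6.7, -12.3)]
```

Request:
drive_tool:
  increments:
    - {"claw":0.07,"dx":0.0235,"dy":-0.002,"dz":0.0324,"wx":0,"wy":0,"wz":0}
    - {"claw":0.07,"dx":0.0235,"dy":-0.002,"dz":0.0324,"wx":0,"wy":0,"wz":0}
    - {"claw":0.07,"dx":0.0235,"dy":-0.002,"dz":0.0324,"wx":0,"wy":0,"wz":0}
    - {"claw":0.07,"dx":0.0147,"dy":0,"dz":0.02,"wx":0,"wy":0,"wz":0}
    - {"claw":0.07,"dx":0,"dy":0,"dz":0,"wx":0,"wy":-5,"wz":0}
    - {"claw":0.07,"dx":0,"dy":0,"dz":0,"wx":0,"wy":0,"wz":0}

```text
t: 8.28
eef_pos: [0.6878, -0.0631, 0.1401]
tool_rot: [0.286, 0.011, 0.958, 0.007]
contact_force: [-0.6, -0.8, -0.7]
gripper_width: 0.863
grasp_force: 47.3
```

```bash
python3 w.py w6
```

```text
t 8.275 tcp [ 0.6878 -0.0631  0.1401]
tool axes cols x,y,z:
[[-0.836  0.017  0.548]
 [ 0.025  1.     0.008]
 [-0.548  0.02  -0.837]] q [-0.27  0.48  0.35  2.06 -1.37  0.17  2.85]
```

Request:
drive_tool:
  increments:
    - {"claw":0.07,"dx":0,"dy":0,"dz":0,"wx":0,"wy":8,"wz":0}
    - {"claw":0.07,"dx":0.022,"dy":0,"dz":0.019,"wx":0,"wy":0,"wz":0}
    - {"claw":0.07,"dx":0.022,"dy":0,"dz":0.019,"wx":0,"wy":0,"wz":0}
    - {"claw":0.07,"dx":0.022,"dy":0,"dz":0.019,"wx":0,"wy":0,"wz":0}
    - {"claw":0.07,"dx":0,"dy":0,"dz":0,"wx":0,"wy":0,"wz":0}

```text
t: 8.95
eef_pos: [0.6599, -0.0809, 0.0616]
tool_rot: [0.233, -0.005, 0.972, 0.026]
contact_force: [-0.8, -0.6, -1.1]
gripper_width: 0.867
grasp_force: 47.7
```

```bash
python3 w.py w7
```

```text
t 8.95 tcp [ 0.6599 -0.0809  0.0616]
tool axes cols x,y,z:
[[-0.891 -0.022  0.453]
 [ 0.002  0.999  0.053]
 [-0.454  0.048 -0.89 ]] q [-0.06  0.58  0.16  2.06 -1.37  0.17  2.96]
```

Request:
drive_tool:
  increments:
    - {"claw":0.07,"dx":0,"dy":0,"dz":0,"wx":2.5,"wy":4,"wz":3}
    - {"claw":0.07,"dx":0,"dy":0,"dz":0,"wx":0,"wy":5,"wz":3}
    - {"claw":0.07,"dx":0,"dy":0,"dz":0,"wx":0,"wy":0,"wz":2}
    - {"claw":0.07,"dx":0,"dy":0,"dz":0,"wx":0,"wy":0,"wz":0}

```text
t: 9.5
eef_pos: [0.6615, -0.075, 0.0608]
tool_rot: [0.161, 0.057, 0.985, 0.024]
contact_force: [-0.7, 1.0, -0.8]
gripper_width: 0.866
grasp_force: 47.7
```

```bash
python3 w.py w8
```

```text
t 9.5 tcp [ 0.6615 -0.075   0.0608]
tool axes cols x,y,z:
[[-0.941  0.105  0.32 ]
 [ 0.121  0.992  0.029]
 [-0.315  0.066 -0.947]] q [-0.4   0.68  0.59  1.98 -1.09  0.44  2.45]
```

Request:
drive_tool:
  increments:
    - {"claw":0.07,"dx":0,"dy":0,"dz":0,"wx":4,"wy":0,"wz":0}
    - {"claw":0.07,"dx":0.0025,"dy":0,"dz":0.0076,"wx":0,"wy":0,"wz":0}
    - {"claw":0.07,"dx":0.002,"dy":0,"dz":0.0057,"wx":0,"wy":0,"wz":0}
    - {"claw":0.07,"dx":0,"dy":0,"dz":0,"wx":0,"wy":0,"wz":0}
  newtons: 25

```text
t: 10.05
eef_pos: [0.6605, -0.0774, 0.0458]
tool_rot: [0.158, 0.065, 0.985, -0.01]
contact_force: [0.1, 0.2, -0.1]
gripper_width: 0.861
grasp_force: 47.7
```

```bash
cat > prof.py <<'E'
import sys
from w import *
b,d,C,o=shot(sys.argv[1]);P=cloud(d,*C)
for u in(262,318,372):
    q=[(v,*(1000*np.median(P[v-1:v+2,u-3:u+4].reshape(-1,3),0)).round(1)) for v in range(240,384,9)]
    print(u,[(int(a),float(x),float(zz)) for a,x,y,zz in q if zz>5])
E
python3 prof.py w9
```

```text
t 10.05 tcp [ 0.6605 -0.0774  0.0458]
tool axes cols x,y,z:
[[-0.942  0.131  0.309]
 [ 0.125  0.991 -0.041]
 [-0.312  0.    -0.95 ]] q [-0.46  0.72  0.62  1.99 -1.06  0.4   2.39]
262 [(258, 624.7, 35.4), (267, 625.1, 39.5), (276, 626.5, 42.4), (285, 627.9, 45.5), (294, 630.7, 47.0), (303, 639.3, 42.9), (312, 649.7, 37.9), (321, 661.9, 32.1), (330, 676.5, 25.0), (339, 701.8, 10.5), (348, 701.8, 16.4), (357, 702.1, 21.9), (366, 702.3, 26.9), (375, 702.7, 31.9)]
318 [(258, 622.3, 40.8), (267, 623.8, 43.8), (276, 625.1, 46.5), (285, 626.5, 49.5), (294, 632.4, 47.5), (303, 641.2, 43.7), (312, 650.6, 39.2), (321, 651.3, 43.5), (330, 652.7, 46.7), (339, 653.8, 49.9), (348, 655.3, 52.8), (357, 656.3, 55.7), (366, 657.9, 58.3), (375, 660.0, 60.7)]
372 [(267, 629.4, 40.1), (276, 630.9, 43.0), (285, 632.4, 46.0), (294, 634.5, 48.0), (303, 642.8, 44.4), (312, 653.3, 39.7), (321, 665.8, 33.8), (330, 680.2, 27.4)]
```

Request:
drive_tool:
  increments:
    - {"claw":0.07,"dx":0.001,"dy":0,"dz":0.003,"wx":0,"wy":0,"wz":0}
    - {"claw":0.07,"dx":0.001,"dy":0,"dz":0.003,"wx":0,"wy":0,"wz":0}
    - {"claw":0.07,"dx":0.001,"dy":0,"dz":0.003,"wx":0,"wy":0,"wz":0}
    - {"claw":0.07,"dx":0.0005,"dy":0,"dz":0.002,"wx":0,"wy":0,"wz":0}
    - {"claw":0.07,"dx":0,"dy":0,"dz":0,"wx":0,"wy":0,"wz":0}
  newtons: 25

```text
t: 10.72
eef_pos: [0.6619, -0.0767, 0.0357]
tool_rot: [0.159, 0.064, 0.985, -0.011]
contact_force: [-4.3, 0.0, 8.2]
gripper_width: 0.865
grasp_force: 48.7
```

```bash
python3 prof.py w10
```

```text
t 10.725 tcp [ 0.6619 -0.0767  0.0357]
tool axes cols x,y,z:
[[-0.941  0.13   0.312]
 [ 0.123  0.991 -0.041]
 [-0.314 -0.    -0.949]] q [-0.44  0.73  0.6   1.99 -1.09  0.38  2.41]
262 [(258, 625.7, 25.0), (267, 627.0, 28.9), (276, 628.1, 32.2), (285, 629.9, 34.7), (294, 636.1, 32.8), (303, 643.6, 30.2), (312, 652.4, 26.6), (321, 662.4, 22.9), (330, 673.5, 18.5), (348, 702.2, 7.3), (357, 702.5, 12.5), (366, 702.8, 17.7), (375, 703.5, 22.3)]
318 [(249, 622.9, 26.7), (258, 623.7, 30.4), (267, 625.4, 33.3), (276, 626.6, 36.3), (285, 631.0, 36.0), (294, 638.0, 33.5), (303, 645.7, 30.7), (312, 651.2, 30.3), (321, 651.9, 33.8), (330, 653.1, 37.2), (339, 654.2, 40.5), (348, 655.4, 43.6), (357, 656.3, 46.7), (366, 657.7, 49.3), (375, 662.1, 50.1)]
372 [(258, 630.1, 25.9), (267, 631.5, 29.4), (276, 632.4, 32.7), (285, 634.0, 35.5), (294, 640.0, 33.9), (303, 647.5, 31.3), (312, 656.3, 28.2), (321, 666.4, 24.5), (330, 677.5, 20.4)]
```

Request:
drive_tool:
  increments:
    - {"claw":0.07,"dx":0.001,"dy":0,"dz":0.003,"wx":0,"wy":0,"wz":0}
    - {"claw":0.07,"dx":0.001,"dy":0,"dz":0.003,"wx":0,"wy":0,"wz":0}
    - {"claw":0.07,"dx":0.001,"dy":0,"dz":0.003,"wx":0,"wy":0,"wz":0}
    - {"claw":0.07,"dx":0.0005,"dy":0,"dz":0.002,"wx":0,"wy":0,"wz":0}
    - {"claw":0.07,"dx":0,"dy":0,"dz":0,"wx":0,"wy":0,"wz":0}
  newtons: 25

```text
t: 11.4
eef_pos: [0.6618, -0.0767, 0.0241]
tool_rot: [0.159, 0.064, 0.985, -0.011]
contact_force: [-4.2, -0.2, 7.8]
gripper_width: 0.867
grasp_force: 55.1
```

```bash
python3 prof.py w11
```

```text
t 11.4 tcp [ 0.6618 -0.0767  0.0241]
tool axes cols x,y,z:
[[-0.941  0.13   0.311]
 [ 0.123  0.991 -0.041]
 [-0.314 -0.    -0.949]] q [-0.42  0.74  0.56  1.99 -1.11  0.35  2.43]
262 [(249, 626.4, 7.4), (258, 627.0, 12.1), (267, 627.4, 16.4), (276, 631.8, 16.5), (285, 636.5, 16.3), (294, 641.6, 15.6), (303, 646.6, 15.5), (312, 651.9, 15.3), (321, 657.6, 15.1), (330, 664.1, 14.6), (339, 670.7, 14.1), (348, 677.6, 13.6), (366, 703.3, 5.7), (375, 703.1, 10.7)]
318 [(240, 623.3, 9.7), (249, 623.6, 14.5), (258, 625.1, 17.2), (267, 629.2, 17.1), (276, 634.0, 16.8), (285, 638.9, 16.3), (294, 643.9, 16.2), (303, 649.3, 15.9), (312, 649.0, 20.5), (321, 649.1, 24.7), (330, 649.3, 28.7), (339, 649.5, 32.3), (348, 649.8, 35.7), (357, 650.7, 38.8), (366, 654.5, 39.6), (375, 660.8, 39.4)]
372 [(249, 630.9, 8.3), (258, 631.4, 13.0), (267, 632.0, 16.9), (276, 636.2, 17.3), (285, 641.1, 16.7), (294, 646.1, 16.5), (303, 651.5, 16.1), (312, 657.6, 15.7), (321, 662.9, 15.6), (330, 669.2, 15.1), (339, 676.2, 14.8), (348, 682.9, 14.4), (357, 691.3, 13.3)]
```

Request:
drive_tool:
  increments:
    - {"claw":0.07,"dx":0.0007,"dy":0,"dz":0.002,"wx":0,"wy":0,"wz":0}
    - {"claw":0.07,"dx":0,"dy":0,"dz":0,"wx":0,"wy":0,"wz":0}
    - {"claw":0.085,"dx":0,"dy":0,"dz":0,"wx":0,"wy":0,"wz":0}
    - {"claw":0.085,"dx":0,"dy":0,"dz":0,"wx":0,"wy":0,"wz":0}
    - {"claw":0.085,"dx":0,"dy":0,"dz":0,"wx":0,"wy":0,"wz":0}
    - {"claw":0.085,"dx":0,"dy":0,"dz":0,"wx":0,"wy":0,"wz":0}
    - {"claw":0.085,"dx":0,"dy":0,"dz":-0.02,"wx":0,"wy":0,"wz":0}
    - {"claw":0.085,"dx":0,"dy":0,"dz":-0.05,"wx":0,"wy":0,"wz":0}
    - {"claw":0.085,"dx":0,"dy":0,"dz":-0.06,"wx":0,"wy":0,"wz":0}
    - {"claw":0.085,"dx":0,"dy":0,"dz":0,"wx":0,"wy":10,"wz":0}
    - {"claw":0.085,"dx":0,"dy":0,"dz":0,"wx":0,"wy":8.5,"wz":0}
    - {"claw":0.085,"dx":0,"dy":0,"dz":0,"wx":0,"wy":0,"wz":0}
  newtons: 25

```text
t: 12.95
eef_pos: [0.6231, -0.0711, 0.1446]
tool_rot: [-0.001, 0.064, 0.998, -0.001]
contact_force: [-0.1, 0.4, 0.3]
gripper_width: 0.996
grasp_force: 0.0
```

```bash
python3 w.py w12
```

```text
t 12.95 tcp [ 0.6231 -0.0711  0.1446]
tool axes cols x,y,z:
[[-0.992  0.128 -0.003]
 [ 0.128  0.992 -0.002]
 [ 0.003 -0.002 -1.   ]] q [-0.62  0.73  0.95  1.81 -0.7   0.98  2.06]
```

View pics/w12.png

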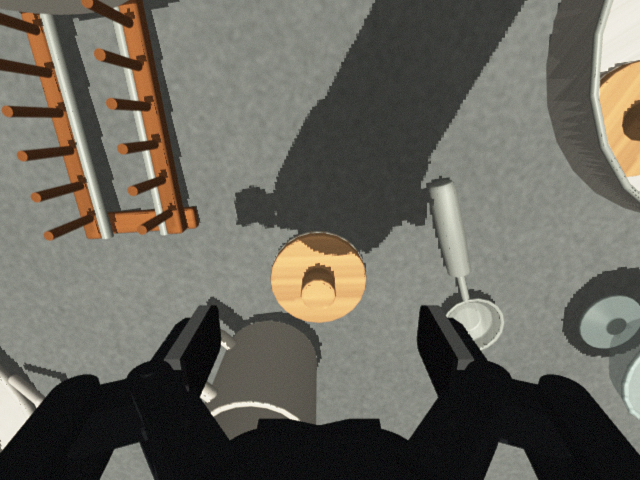

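The lid lies flat on bare counter, knob up at about (318,290), released. The mug is below-left of it and the spoon right at (460,270). Next is a look at the tin.

Request:
drive_tool:
  increments:
    - {"claw":0.085,"dx":0.018,"dy":0.046,"dz":-0.03,"wx":0,"wy":0,"wz":0}
    - {"claw":0.085,"dx":0.018,"dy":0.046,"dz":-0.03,"wx":0,"wy":0,"wz":0}
    - {"claw":0.085,"dx":0.018,"dy":0.046,"dz":-0.03,"wx":0,"wy":0,"wz":0}
    - {"claw":0.085,"dx":0.018,"dy":0.046,"dz":-0.03,"wx":0,"wy":0,"wz":0}
    - {"claw":0.04,"dx":0.018,"dy":0.046,"dz":0,"wx":0,"wy":0,"wz":0}
    - {"claw":0.04,"dx":0.016,"dy":0.045,"dz":0,"wx":0,"wy":0,"wz":0}
    - {"claw":0.04,"dx":0,"dy":0,"dz":0,"wx":0,"wy":0,"wz":0}
    - {"claw":0.04,"dx":0,"dy":0,"dz":0,"wx":0,"wy":0,"wz":0}

```text
t: 14.0
eef_pos: [0.5517, 0.2143, 0.2645]
tool_rot: [-0.002, 0.065, 0.998, 0.0]
contact_force: [0.7, -0.4, 0.4]
gripper_width: 0.472
grasp_force: 0.0
```

```bash
python3 w.py w13; python3 - <<'E'
from h import *
z=np.load("pics/w12.npz");b=cv2.imread("pics/w12.png");P=cloud(z["d"],z["K"],z["R"],z["p"]);Q=P[225:325,260:380].reshape(-1,3)
k=Q[(Q[:,2]>.034)&(Q[:,2]<.045)];print("knob top",len(k),k.mean(0).round(4),np.percentile(k,[2,98],axis=0).round(4).tolist())
f=Q[(Q[:,2]>.009)&(Q[:,2]<.018)];print("face",np.percentile(f,[1,99],axis=0).round(4).tolist())
E
```

```text
t 14.0 tcp [0.5517 0.2143 0.2645]
tool axes cols x,y,z:
[[-0.991  0.131 -0.004]
 [ 0.131  0.991  0.001]
 [ 0.005  0.    -1.   ]] q [-1.27  0.58  1.16  1.8  -0.58  1.16  1.52]
knob top 870 [ 0.6595 -0.0759  0.0367] [[0.6488, -0.0872, 0.0345], [0.6713, -0.0647, 0.0381]]
face [[0.6243, -0.1112, 0.0106], [0.6955, -0.0406, 0.0146]]
```

View pics/w13.png

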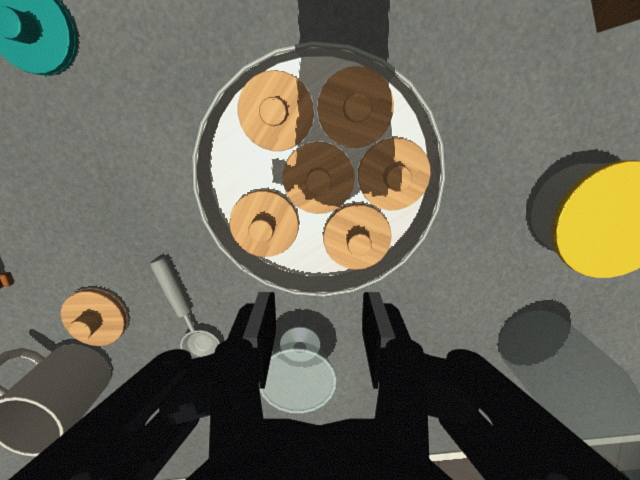

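The tin holds lids at (275,110), (356,107), (395,174) and (357,237), which is the row of four. The middle lid is at (318,177), and the one apart, lid_e, is at (264,223). Measuring them with knob tops.

```bash
cat > tin.py <<'E'
import sys
from w import *
def tin(name,seeds=None,new=True):
    if new: b,d,C,o=shot(name)
    else: z=np.load(f"pics/{name}.npz");b=cv2.imread(f"pics/{name}.png");d=z["d"];C=(z["K"],z["R"],z["p"])
    P=cloud(d,*C);zz=P[...,2];dist=np.hypot(P[...,0]-.5235,P[...,1]-.215)
    m=((zz>.036)&(zz<.05)&(dist<.1)&(d>0)).astype(np.uint8)
    n,l,s,c=cv2.connectedComponentsWithStats(m)
    K=np.array([np.r_[np.mean(np.percentile(P[l==i],[2,98],axis=0),0)] for i in range(1,n) if s[i,4]>80])
    print("z",np.round(K[:,2],4))
    r=P[(zz>.042)&(zz<.049)&(dist>.108)&(dist<.132)][:,:2]
    A=np.c_[2*r,np.ones(len(r))];x=np.linalg.lstsq(A,(r**2).sum(1),rcond=None)[0];ce=x[:2];print("tin",ce.round(4),np.sqrt(x[2]+ce@ce).round(4),len(r))
    for k in K:
        v=k[:2]-ce;print(k[:2].round(4),"r %.1f ang %.1f"%(1000*np.hypot(*v),np.degrees(np.arctan2(v[1],v[0]))), "dists",np.sort(np.hypot(*(K[:,:2]-k[:2]).T)*1000).round(1)[1:4])
    return K,ce
if __name__=="__main__": tin(sys.argv[1],new=len(sys.argv)<3)
E
python3 tin.py w13 old
```

```text
z [0.0393 0.0395 0.0393 0.0396 0.0391 0.0391]
tin [0.5273 0.218 ] 0.1191 4283
[0.4636 0.2627] r 77.9 ang 144.9 dists [77.8 78.2 78.4]
[0.4567 0.1846] r 78.2 ang -154.7 dists [ 78.2  78.4 117. ]
[0.5338 0.2962] r 78.5 ang 85.3 dists [77.6 77.8 78.8]
[0.5275 0.2177] r 0.3 ang -57.4 dists [77.3 77.7 78.2]
[0.5692 0.1526] r 77.6 ang -57.4 dists [ 77.3 103.1 117. ]
[0.5973 0.2518] r 77.8 ang 25.8 dists [ 77.6  77.7 103.1]
```

Request:
drive_tool:
  increments:
    - {"claw":0.045,"dx":0,"dy":0,"dz":0,"wx":0,"wy":0,"wz":9.5}
    - {"claw":0.045,"dx":0,"dy":0,"dz":0,"wx":0,"wy":0,"wz":9.5}
    - {"claw":0.045,"dx":0,"dy":0,"dz":0,"wx":0,"wy":0,"wz":9.5}
    - {"claw":0.045,"dx":0,"dy":0,"dz":0,"wx":0,"wy":0,"wz":9}
    - {"claw":0.045,"dx":-0.019,"dy":-0.0105,"dz":0.05,"wx":0,"wy":0,"wz":0}
    - {"claw":0.045,"dx":-0.019,"dy":-0.0105,"dz":0.05,"wx":0,"wy":0,"wz":0}
    - {"claw":0.045,"dx":-0.018,"dy":-0.0103,"dz":0.05,"wx":0,"wy":0,"wz":0}
    - {"claw":0.045,"dx":0,"dy":0,"dz":0.015,"wx":0,"wy":0,"wz":0}
    - {"claw":0.045,"dx":0,"dy":0,"dz":0,"wx":0,"wy":0,"wz":0}

```text
t: 15.18
eef_pos: [0.5691, 0.153, 0.1001]
tool_rot: [-0.002, 0.383, 0.924, -0.001]
contact_force: [0.4, 0.0, 1.0]
gripper_width: 0.52
grasp_force: 0.0
```

```bash
cat > knob.py <<'E'
import sys
from w import *
# knob nearest the given world xy, base height z0: prints tool-frame offset to it
name,x,y,z0=sys.argv[1],*map(float,sys.argv[2:5])
b,d,C,o=shot(name);P=cloud(d,*C)
m=(np.hypot(P[...,0]-x,P[...,1]-y)<.03)&(abs(P[...,2]-z0-.038)<.004)&(d>0)
Q=P[m];c=np.mean(np.percentile(Q,[2,98],axis=0),0);w=o["tool_rot"];R=Ro.from_quat([w[1],w[2],w[3],w[0]]).as_matrix()
print(len(Q),"knob",c.round(4),"size",np.ptp(np.percentile(Q,[2,98],axis=0),axis=0).round(3),"tool offset",(R.T@(c-o["eef_pos"])).round(4))
E
python3 knob.py w14 .5692 .1526 .003
```

```text
t 15.175 tcp [0.5691 0.153  0.1001]
tool axes cols x,y,z:
[[-0.706  0.708 -0.005]
 [ 0.708  0.706 -0.   ]
 [ 0.004 -0.004 -1.   ]] q [-1.09  0.84  1.07  1.93 -0.91  0.97  1.22]
1461 knob [0.5692 0.1525 0.0393] size [0.022 0.022 0.004] tool offset [-0.0006 -0.0001  0.0607]
```

Request:
drive_tool:
  increments:
    - {"claw":0.045,"dx":0,"dy":0,"dz":0.03,"wx":0,"wy":0,"wz":0}
    - {"claw":0.045,"dx":0,"dy":0,"dz":0.024,"wx":0,"wy":0,"wz":0}
    - {"claw":0.02,"dx":0,"dy":0,"dz":0,"wx":0,"wy":0,"wz":0}
    - {"claw":0.02,"dx":0,"dy":0,"dz":0,"wx":0,"wy":0,"wz":0}
    - {"claw":0.02,"dx":0,"dy":0,"dz":0,"wx":0,"wy":0,"wz":0}
    - {"claw":0.02,"dx":-0.0012,"dy":0.005,"dz":0,"wx":0,"wy":0,"wz":0}
    - {"claw":0.02,"dx":-0.0008,"dy":0.0055,"dz":0,"wx":0,"wy":0,"wz":0}
    - {"claw":0.02,"dx":-0.0003,"dy":0.0055,"dz":0,"wx":0,"wy":0,"wz":0}
    - {"claw":0.02,"dx":0.0002,"dy":0.0055,"dz":0,"wx":0,"wy":0,"wz":0}
    - {"claw":0.02,"dx":0.0006,"dy":0.0055,"dz":0,"wx":0,"wy":0,"wz":0}
    - {"claw":0.02,"dx":0.0009,"dy":0.005,"dz":0,"wx":0,"wy":0,"wz":0}
    - {"claw":0.02,"dx":0,"dy":0,"dz":0,"wx":0,"wy":0,"wz":0}
  newtons: 25

```text
t: 16.73
eef_pos: [0.592, 0.1749, 0.0469]
tool_rot: [-0.002, 0.383, 0.924, -0.001]
contact_force: [-4.6, -2.5, 8.1]
gripper_width: 0.291
grasp_force: 27.6
```

```bash
python3 tin.py w15
```

```text
t 16.725 tcp [0.592  0.1749 0.0469]
tool axes cols x,y,z:
[[-0.707  0.707 -0.005]
 [ 0.707  0.707 -0.001]
 [ 0.003 -0.004 -1.   ]] q [-1.04  0.93  0.99  1.88 -0.99  0.93  1.22]
z [0.0385 0.0391 0.0394 0.0391 0.043 ]
tin [0.5282 0.2176] 0.1179 8898
[0.5408 0.2892] r 72.8 ang 80.0 dists [ 67.8  72.4 119.2]
[0.4575 0.185 ] r 77.7 ang -155.3 dists [ 77.7 130.6 133.4]
[0.5279 0.218 ] r 0.5 ang 116.4 dists [71.2 72.4 77.1]
[0.5973 0.2517] r 77.1 ang 26.3 dists [67.8 72.5 77.1]
[0.588  0.1798] r 70.8 ang -32.2 dists [ 71.2  72.5 119.2]
```

Request:
drive_tool:
  increments:
    - {"claw":0.045,"dx":0,"dy":0,"dz":0,"wx":0,"wy":0,"wz":0}
    - {"claw":0.045,"dx":0,"dy":0,"dz":0,"wx":0,"wy":0,"wz":0}
    - {"claw":0.045,"dx":0,"dy":0,"dz":-0.03,"wx":0,"wy":0,"wz":0}
    - {"claw":0.045,"dx":0,"dy":0,"dz":-0.06,"wx":0,"wy":0,"wz":0}
    - {"claw":0.045,"dx":0.005,"dy":0,"dz":-0.06,"wx":0,"wy":0,"wz":0}
    - {"claw":0.045,"dx":0.02,"dy":0,"dz":-0.06,"wx":0,"wy":0,"wz":0}
    - {"claw":0.045,"dx":0,"dy":0,"dz":0,"wx":0,"wy":0,"wz":0}
    - {"claw":0.045,"dx":0,"dy":0,"dz":0,"wx":0,"wy":0,"wz":0}

```text
t: 17.77
eef_pos: [0.575, 0.1938, 0.2548]
tool_rot: [-0.002, 0.382, 0.924, -0.001]
contact_force: [-0.4, 0.0, -1.0]
gripper_width: 0.524
grasp_force: 0.0
```

```bash
python3 tin.py w16
```

```text
t 17.775 tcp [0.575  0.1938 0.2548]
tool axes cols x,y,z:
[[-0.708  0.706 -0.005]
 [ 0.706  0.708  0.   ]
 [ 0.004 -0.003 -1.   ]] q [-1.24  0.71  1.27  1.77 -0.72  1.23  1.02]
z [0.0392 0.0394 0.0394 0.0393 0.0392 0.0392]
tin [0.5274 0.218 ] 0.1191 4886
[0.4639 0.2629] r 77.8 ang 144.8 dists [77.9 78.1 78.5]
[0.5341 0.2966] r 78.9 ang 85.2 dists [77.8 77.9 78.9]
[0.4571 0.1847] r 77.9 ang -154.7 dists [ 78.2  78.5 135.8]
[0.5278 0.218 ] r 0.4 ang -11.7 dists [77.5 78.1 78.2]
[0.5976 0.2517] r 77.8 ang 25.7 dists [77.5 77.5 77.8]
[0.5935 0.1743] r 79.2 ang -33.5 dists [ 77.5  78.8 136. ]
```

Request:
drive_tool:
  increments:
    - {"claw":0.045,"dx":-0.05,"dy":-0.0262,"dz":0,"wx":0,"wy":0,"wz":0}
    - {"claw":0.045,"dx":-0.05,"dy":-0.0262,"dz":0,"wx":0,"wy":0,"wz":0}
    - {"claw":0.045,"dx":-0.05,"dy":-0.0262,"dz":0,"wx":0,"wy":0,"wz":0}
    - {"claw":0.045,"dx":-0.05,"dy":-0.0262,"dz":0.03,"wx":0,"wy":0,"wz":0}
    - {"claw":0.045,"dx":-0.05,"dy":-0.0262,"dz":0.03,"wx":0,"wy":0,"wz":0}
    - {"claw":0.045,"dx":0,"dy":0,"dz":0.04,"wx":0,"wy":0,"wz":0}
    - {"claw":0.045,"dx":0,"dy":0,"dz":0.03,"wx":0,"wy":0,"wz":0}
    - {"claw":0.045,"dx":0,"dy":0,"dz":0,"wx":0,"wy":0,"wz":0}

```text
t: 18.82
eef_pos: [0.656, -0.0737, 0.1225]
tool_rot: [-0.005, 0.383, 0.924, -0.002]
contact_force: [-0.1, 0.3, 0.6]
gripper_width: 0.527
grasp_force: 0.0
```

```bash
python3 knob.py w17 .6595 -.0759 0; python3 - <<'E'
from h import *
z=np.load("pics/w17.npz");P=cloud(z["d"],z["K"],z["R"],z["p"]);m=(P[...,2]>.075)&(P[...,2]<.1)&(np.hypot(P[...,0]-.73,P[...,1]+.13)<.06);Q=P[m]
# mug rim nearest to knob
print(len(Q), np.hypot(Q[:,0]-.6595,Q[:,1]+.0759).min() if len(Q) else None)
E
```

```text
t 18.825 tcp [ 0.656  -0.0737  0.1225]
tool axes cols x,y,z:
[[-0.707  0.707 -0.012]
 [ 0.708  0.707  0.   ]
 [ 0.009 -0.008 -1.   ]] q [-0.62  0.86  1.02  1.74 -0.83  1.06  1.48]
1168 knob [ 0.6603 -0.0755  0.0364] size [0.022 0.023 0.004] tool offset [-0.005   0.0024  0.086 ]
2411 0.05413782419298726
```

Request:
drive_tool:
  increments:
    - {"claw":0.045,"dx":-0.001,"dy":0.0024,"dz":0.035,"wx":0,"wy":0,"wz":0}
    - {"claw":0.045,"dx":0,"dy":0,"dz":0.025,"wx":0,"wy":0,"wz":0}
    - {"claw":0.045,"dx":0,"dy":0,"dz":0.0155,"wx":0,"wy":0,"wz":0}
    - {"claw":0.045,"dx":0,"dy":0,"dz":0,"wx":0,"wy":0,"wz":0}
    - {"claw":0.02,"dx":0,"dy":0,"dz":0,"wx":0,"wy":0,"wz":0}
    - {"claw":0.02,"dx":0,"dy":0,"dz":0,"wx":0,"wy":0,"wz":0}
    - {"claw":0.02,"dx":0,"dy":0,"dz":0,"wx":0,"wy":0,"wz":0}
    - {"claw":0.02,"dx":0,"dy":0,"dz":0,"wx":0,"wy":0,"wz":0}
  newtons: 40

```text
t: 19.88
eef_pos: [0.6611, -0.0731, 0.052]
tool_rot: [-0.001, 0.382, 0.924, -0.001]
contact_force: [-0.8, -0.1, 6.9]
gripper_width: 0.279
grasp_force: 39.6
```

Request:
drive_tool:
  increments:
    - {"claw":0.02,"dx":0,"dy":0,"dz":-0.02,"wx":0,"wy":0,"wz":0}
    - {"claw":0.02,"dx":0,"dy":0,"dz":-0.05,"wx":0,"wy":0,"wz":0}
    - {"claw":0.02,"dx":0,"dy":0,"dz":-0.05,"wx":0,"wy":0,"wz":0}
    - {"claw":0.02,"dx":0.04,"dy":0.009,"dz":0,"wx":0,"wy":0,"wz":0}
    - {"claw":0.02,"dx":0.05,"dy":0.011,"dz":0,"wx":0,"wy":0,"wz":0}
    - {"claw":0.02,"dx":0.05,"dy":0.011,"dz":0,"wx":0,"wy":0,"wz":0}
    - {"claw":0.02,"dx":0.05,"dy":0.011,"dz":0,"wx":0,"wy":0,"wz":0}
    - {"claw":0.02,"dx":0.04,"dy":0.008,"dz":0,"wx":0,"wy":0,"wz":0}
    - {"claw":0.02,"dx":0.02,"dy":0.0045,"dz":0,"wx":0,"wy":0,"wz":0}
    - {"claw":0.02,"dx":0,"dy":0,"dz":0,"wx":0,"wy":0,"wz":0}
    - {"claw":0.02,"dx":0,"dy":0,"dz":0,"wx":0,"wy":0,"wz":0}

```text
t: 21.25
eef_pos: [0.5231, 0.1417, 0.1721]
tool_rot: [-0.002, 0.383, 0.924, -0.001]
contact_force: [-0.1, -0.0, -0.3]
gripper_width: 0.283
grasp_force: 39.4
```

```bash
python3 w.py w18
```

```text
t 21.25 tcp [0.5231 0.1417 0.1721]
tool axes cols x,y,z:
[[-0.707  0.707 -0.004]
 [ 0.707  0.707  0.   ]
 [ 0.003 -0.002 -1.   ]] q [-1.22  0.69  1.21  2.   -0.77  1.02  1.16]
```

View pics/w18.png

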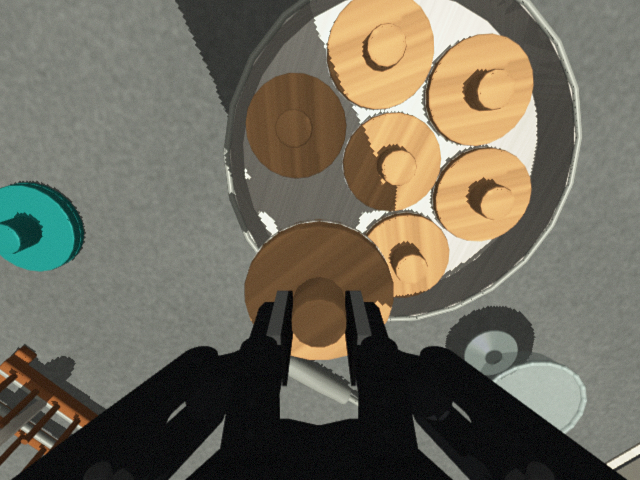

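The held lid is at (320,290), level and knob up, over the gap left of (405,255), with the seven-lid ring ready to take it. I'll fit its centre and the tilt.

```bash
python3 - <<'E'
from h import *
z=np.load("pics/w18.npz");d=z["d"];P=cloud(d,z["K"],z["R"],z["p"])
near=(np.hypot(P[...,0]-.5231,P[...,1]-.1417)<.06)&(P[...,2]>.1)&(d>0);near[:,:235]=0;near[290:]=0
Q=P[near]
h=np.histogram(Q[:,2],40);zf=h[1][h[0].argmax()];F=Q[abs(Q[:,2]-zf)<.005]
A=np.c_[F[:,:2]-F[:,:2].mean(0),np.ones(len(F))];pl=np.linalg.lstsq(A,F[:,2],rcond=None)[0];print(len(F),"face plane slopes deg",np.degrees(pl[:2]).round(2),"z at mean",pl[2])
m=(near&(abs(P[...,2]-pl[2])<.006)).astype(np.uint8)
c=max(cv2.findContours(m,cv2.RETR_EXTERNAL,cv2.CHAIN_APPROX_NONE)[0],key=len)[:,0]
B=P[c[:,1],c[:,0]];B=B[(c[:,1]<283)]
for _ in range(3):
    A=np.c_[2*B[:,:2],np.ones(len(B))];x=np.linalg.lstsq(A,(B[:,:2]**2).sum(1),rcond=None)[0];r=np.hypot(*(B[:,:2]-x[:2]).T);R=np.median(r);B=B[abs(r-R)<.002]
ce=x[:2];print("circle",ce.round(4),R.round(4),len(B))
e=np.array([.5218,.1402])-ce;print("world move",e.round(4),"tool dx,dy",(e@[-.707,.707]).round(4),(e@[.707,.707]).round(4))
E
```

```text
7389 face plane slopes deg [ 1.1  -1.12] z at mean 0.1329440982096455
circle [0.5246 0.1412] 0.0371 91
world move [-0.0028 -0.001 ] tool dx,dy 0.0013 -0.0026
```

Request:
drive_tool:
  increments:
    - {"claw":0.02,"dx":0.0011,"dy":-0.0024,"dz":0.03,"wx":0,"wy":0,"wz":0}
    - {"claw":0.02,"dx":0,"dy":0,"dz":0.03,"wx":0,"wy":0,"wz":0}
    - {"claw":0.02,"dx":0,"dy":0,"dz":0.01,"wx":0,"wy":0,"wz":0}
    - {"claw":0.02,"dx":0,"dy":0,"dz":0.01,"wx":0,"wy":0,"wz":0}
    - {"claw":0.02,"dx":0,"dy":0,"dz":0.01,"wx":0,"wy":0,"wz":0}
    - {"claw":0.02,"dx":0,"dy":0,"dz":0.008,"wx":0,"wy":0,"wz":0}
    - {"claw":0.02,"dx":0,"dy":0,"dz":0,"wx":0,"wy":0,"wz":0}

```text
t: 22.18
eef_pos: [0.5194, 0.1416, 0.073]
tool_rot: [-0.002, 0.382, 0.924, -0.001]
contact_force: [0.2, -0.1, -0.9]
gripper_width: 0.281
grasp_force: 39.4
```

```bash
python3 w.py w19
```

```text
t 22.175 tcp [0.5194 0.1416 0.073 ]
tool axes cols x,y,z:
[[-0.708  0.707 -0.005]
 [ 0.707  0.708 -0.   ]
 [ 0.004 -0.004 -1.   ]] q [-1.11  0.79  1.02  2.06 -0.94  0.86  1.27]
```

View pics/w19.png

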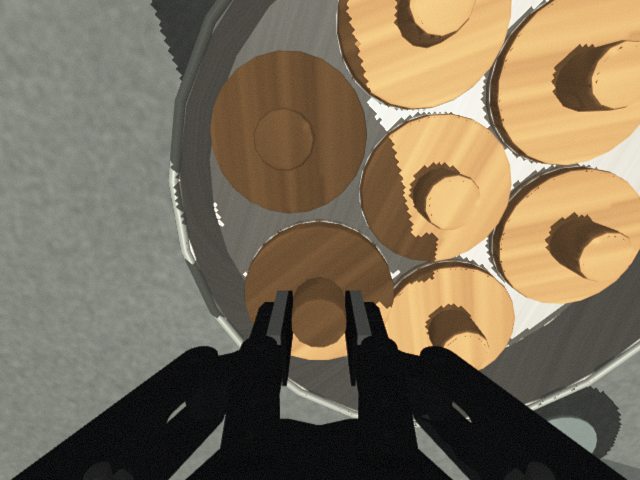

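The held lid at (320,290) is just over the gap, with the middle lid at (435,190), the left neighbour at (288,130) and lid_e at (455,320). It sits about 2 mm too far from the wall, so I'll correct that and lower.

Request:
drive_tool:
  increments:
    - {"claw":0.02,"dx":-0.002,"dy":-0.0003,"dz":0,"wx":0,"wy":0,"wz":0}
    - {"claw":0.02,"dx":0,"dy":0,"dz":0.004,"wx":0,"wy":0,"wz":0}
    - {"claw":0.02,"dx":0,"dy":0,"dz":0.004,"wx":0,"wy":0,"wz":0}
    - {"claw":0.02,"dx":0,"dy":0,"dz":0.003,"wx":0,"wy":0,"wz":0}
    - {"claw":0.02,"dx":0,"dy":0,"dz":0.002,"wx":0,"wy":0,"wz":0}
    - {"claw":0.02,"dx":0,"dy":0,"dz":0,"wx":0,"wy":0,"wz":0}

```text
t: 22.98
eef_pos: [0.5207, 0.14, 0.0602]
tool_rot: [-0.002, 0.382, 0.924, -0.001]
contact_force: [-1.2, -0.3, -1.5]
gripper_width: 0.283
grasp_force: 39.4
```

Request:
drive_tool:
  increments:
    - {"claw":0.02,"dx":0,"dy":0,"dz":0.002,"wx":0,"wy":0,"wz":0}
    - {"claw":0.02,"dx":0,"dy":0,"dz":0.002,"wx":0,"wy":0,"wz":0}
    - {"claw":0.02,"dx":0,"dy":0,"dz":0.001,"wx":0,"wy":0,"wz":0}
    - {"claw":0.02,"dx":0,"dy":0,"dz":0,"wx":0,"wy":0,"wz":0}

```text
t: 23.48
eef_pos: [0.5207, 0.14, 0.0553]
tool_rot: [-0.002, 0.382, 0.924, -0.001]
contact_force: [1.0, -0.3, -1.5]
gripper_width: 0.282
grasp_force: 39.4
```

Request:
drive_tool:
  increments:
    - {"claw":0.02,"dx":0,"dy":0,"dz":0.001,"wx":0,"wy":0,"wz":0}
    - {"claw":0.02,"dx":0,"dy":0,"dz":0.001,"wx":0,"wy":0,"wz":0}
    - {"claw":0.02,"dx":0,"dy":0,"dz":0,"wx":0,"wy":0,"wz":0}

```text
t: 23.85
eef_pos: [0.5209, 0.1399, 0.0549]
tool_rot: [-0.003, 0.383, 0.924, -0.0]
contact_force: [-7.1, 0.2, 18.9]
gripper_width: 0.277
grasp_force: 41.2
```

```bash
python3 w.py w20; python3 - <<'E'
from h import *
z=np.load("pics/w20.npz");d=z["d"];P=cloud(d,z["K"],z["R"],z["p"])
for n,(u0,u1,v0,v1) in dict(held=(265,375,228,280),mid=(370,400,180,220)).items():
    print(n,np.median(P[v0:v1,u0:u1].reshape(-1,3),0).round(4))
for u in (265,320,370): print(u,[P[v-1:v+2,u-2:u+3,2].mean().round(4) for v in (235,250,265,280)])
E
```

```text
t 23.85 tcp [0.5209 0.1399 0.0549]
tool axes cols x,y,z:
[[-0.707  0.707 -0.005]
 [ 0.707  0.707  0.002]
 [ 0.005 -0.002 -1.   ]] q [-1.08  0.82  0.99  2.07 -0.97  0.83  1.3 ]
held [0.5062 0.1562 0.0159]
mid [0.5084 0.1957 0.016 ]
265 [np.float64(0.0021), np.float64(0.0159), np.float64(0.0158), np.float64(0.0159)]
320 [np.float64(0.0162), np.float64(0.0163), np.float64(0.0162), np.float64(0.0313)]
370 [np.float64(0.002), np.float64(0.0156), np.float64(0.0158), np.float64(0.016)]
```

Request:
drive_tool:
  increments:
    - {"claw":0.02,"dx":0,"dy":0,"dz":-0.0015,"wx":0,"wy":0,"wz":0}
    - {"claw":0.04,"dx":0,"dy":0,"dz":0,"wx":0,"wy":0,"wz":0}
    - {"claw":0.04,"dx":0,"dy":0,"dz":0,"wx":0,"wy":0,"wz":0}
    - {"claw":0.04,"dx":0,"dy":0,"dz":-0.02,"wx":0,"wy":0,"wz":0}
    - {"claw":0.04,"dx":-0.01,"dy":0.01,"dz":-0.05,"wx":0,"wy":0,"wz":0}
    - {"claw":0.04,"dx":-0.02,"dy":0.02,"dz":-0.05,"wx":0,"wy":0,"wz":0}
    - {"claw":0.04,"dx":-0.02,"dy":0.03,"dz":-0.05,"wx":0,"wy":0,"wz":0}
    - {"claw":0.04,"dx":0,"dy":0.02,"dz":-0.03,"wx":0,"wy":0,"wz":0}
    - {"claw":0.04,"dx":0,"dy":0,"dz":0,"wx":0,"wy":0,"wz":0}

```text
t: 25.02
eef_pos: [0.6156, 0.1622, 0.2564]
tool_rot: [-0.0, 0.381, 0.924, 0.0]
contact_force: [-0.6, 0.0, -1.3]
gripper_width: 0.472
grasp_force: 0.0
```

```bash
python3 tin.py w21
```

```text
t 25.025 tcp [0.6156 0.1622 0.2564]
tool axes cols x,y,z:
[[-0.709  0.705 -0.   ]
 [ 0.705  0.709  0.   ]
 [ 0.001  0.    -1.   ]] q [-1.11  0.72  1.21  1.7  -0.72  1.24  1.06]
z [0.039  0.0393 0.0393 0.0396 0.0393 0.0391 0.0392]
tin [0.5276 0.2177] 0.119 3494
[0.4676 0.259 ] r 72.8 ang 145.5 dists [73.1 75.2 76.3]
[0.5343 0.2961] r 78.7 ang 85.2 dists [76.3 77.5 78.8]
[0.4572 0.1845] r 77.9 ang -154.7 dists [75.2 78.1 79.8]
[0.5279 0.2176] r 0.3 ang -26.0 dists [73.1 77.7 78.1]
[0.5977 0.2516] r 77.8 ang 25.8 dists [77.5 77.7 77.9]
[0.5231 0.1393] r 78.5 ang -93.3 dists [78.4 78.6 79.8]
[0.5937 0.1738] r 79.3 ang -33.6 dists [77.9 78.6 79. ]
```

View pics/w21.png

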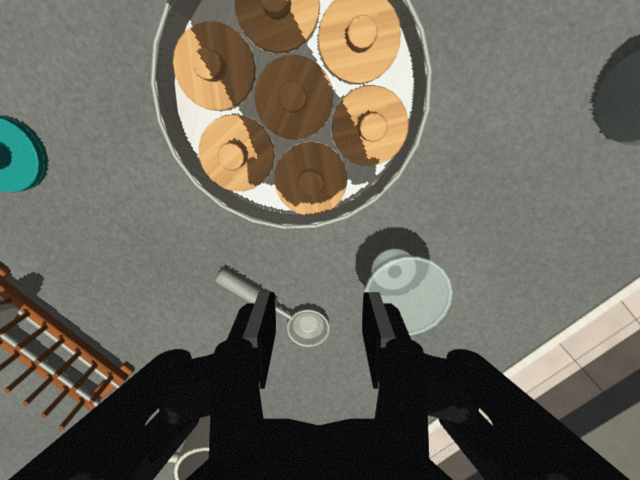

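The picture shows all seven lids flat in the tin, knobs up: the middle one at (293,97) and six round it, with the packed lid at (234,153). The lid at the top edge is only cut off by the frame. All knob tops are level and the arm is clear, so I'm handing in.

```bash
python3 -c "
from station import *
print(hand_in())"
```

```text
the job is handed in; nothing more can be done
None
```

The rack's lid was set down flat on the bare counter and let go, lid_e was closed up against its neighbour, and the lid was then packed by its knob; all seven lie flat in the tin, knobs up, and the job is handed in.

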